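# Release the hatch of the wide wrapping case

## Task

Two grey sheet-metal wrapping cases stand on the packing table, a wide one and a narrow one, each with a top hatch held shut by the same black wing knob. Turn the knob of the wide case a full quarter turn anticlockwise (seen from above), until its bar lies across the case, then let go and move away so that the hatch springs ajar and stays ajar. Leave the narrow case locked.

Things in the scene. Friction and masses are not known exactly. Their poses are not given: they have to be found in the camera images.
- wide_grip (a point): Middle of the black wing knob's bar on the wide case (fixed, 300 deep, 260 wide, 110 mm high; its twin is 130 wide). The bar is 46 long, 14 thick, 32 mm high; this point is 12 mm under its top, 30 mm above the hatch, on the knob's vertical axis, 50 mm behind the case's front edge. x axis: along the bar, turning with it; y: across its thickness; z: up. Nothing tall stands within 120 mm.
- wide_knob (a joint): Angle of the wide case's knob (rad): 0 locked, bar running front to back; grows anticlockwise seen from above to a stop at 1.571, bar across the case. Starts between 0 and 0.15. The cam frees the hatch at about 1.05. Light friction (about 0.1 N m); it stays where it is left.
- wide_hatch (a joint): Angle of the wide case's hatch (rad): 0 shut, grows as it opens. Hinged 150 mm behind the knob's axis. Locked, it stays below 0.02. Once the cam is clear, a spring lifts it (about 3 N at the knob) to its stop at 0.22, where the knob is 33 mm higher and leans back by 0.22.
- narrow_knob (a joint): Angle (rad) of the same knob on the narrow case, same directions and values; to be left locked. Starts between 0 and 0.15.

How it is judged (in metres and radians):
At the end, for the whole second after the job is handed in: The wide case's knob is turned to within about 15 degrees of its quarter-turn stop (beyond 1.3 rad), its hatch stands ajar by more than 0.12 rad, and the narrow case's knob is still locked (below 0.4 rad) (value of joint wide_knob above 1.3 rad and value of joint wide_hatch above 0.12 rad and value of joint narrow_knob below 0.4 rad); the robot touches nothing.
It fails at once if the narrow case's knob is turned (0.4 rad or more) (value of joint narrow_knob above 0.4 rad).
It also fails if it takes over 32 s, if anything falls off the work surface, if the arm or the gripper's body presses on something with over 40 N, if the wrist force passes 120 N, or if a joint passes its speed limit or range.

## Robot

A 6-joint arm with a two-finger parallel gripper is mounted at the origin on the work surface. World frame = base frame: x ahead of the robot, y to its left, z up, the work surface at z = 0. Lengths are in m, angles in degrees, forces in N, time in s.
With the tool pointing down it reaches from about 0.35 to 0.875 m from the base axis. Payload 4.2 kg.
Tool frame: the origin (TCP) lies midway between the tips of the shut fingers; the grasp point (between the pads) lies 19 mm behind it; z points along the fingers, y is the direction in which the jaws open and shut (so a half turn about z gives the same grasp; the last joint's range is limited). The gripper opens to 87 mm and grips with 3 to 60 N. Pads are 19 mm wide; open, the fingers measure 117 mm over their backs; the gripper's body (75 mm by 190 mm) begins 51 mm behind the grasp point.
Start: joints at [84.03, 22.042, 0.453, 0, -68.411, -14.817], TCP at [0.222, 0.584, 0.223] pointing down, gripper open.
Joint ranges: [-179.83, 179.83], [-69.29, 118.12], [-61.27, 80.66], [-181.25, 117.63], [-171.15, -9.14], [-177.46, 177.46]. Speed limits (degrees/s): [159.86, 159.86, 180, 180, 180, 180].

## Interface

Orientations are given as a 3x3 rotation matrix whose columns are the frame's x, y, z axes.
In Python, from station import sense, capture, get_calibration, finish_job, spot_in, spot_point gives the robot as it stands.
- The arm moves only by the shell command python3 -m inch 'ROWS'. ROWS is JSON, a list of rows, each an object with "fingers": the finger opening in cm, from 0 to 8.7; "delta_pos": the shift along the tool's x, y, z in cm, a list of three; "spin": the turn about the tool's z in degrees. In form: [{"fingers": fingers, "delta_pos": [dx, dy, dz], "spin": spin}, ...]. A call has 1 to 20 rows; each row is the pose to reach, as a shift and turn from the pose commanded when the call began, along the tool's axes at that moment; what a row does not reach only later rows make up. A row lasts 1/10 s, in which the tool goes at most 50 mm and 8.59 degrees, less where a joint would pass 70% of its speed; a pose out of reach is approached as far as the arm can. A call with a gripper value outside its range is refused whole. The fingers move at their own pace and stop on an object; the grip force is fixed at half the most. Time passes only in rows, so rows that repeat a pose let the fingers close. It gives the time, the measured TCP pose, the force and the opening at its end, in the units of the state.
- sense(): the state, without advancing time (a new reading comes with each control period).
- capture(name): name is "side" or "top"; returns the picture (420x560x3 uint8, red, green, blue); there is no depth.
- get_calibration(name): a dict with "K" (3x3 intrinsics, pixels), "T" (4x4, takes a point from camera to world coordinates). Camera axes: x right, y up, looking along -z (the intrinsics and any distortion apply to the point x, -y, -z); pixel columns grow to the right and rows downward; lengths in m; the calibration is good to about 2 mm. A picture is of the moment at which its call begins. get_calibration takes no time and is no camera call.
- finish_job(): hands the job in, once; it reports no verdict.
Trained networks look in the newest picture that a camera, given by its name, has taken for a name from the list of things; names that differ only in an ending like _2 or _b are one class to them, and where a whole thing is asked for, a point or a joint stands for the part that bears it (a point fixed in the world has none). Each returns a list of dicts, best first, with "conf" (0 to 1); they miss things now and then, are a little off and sometimes report something else, mostly with a low value. They report only what shows in the picture. A call takes as long as a camera call.
- spot_in(camera, target): "extent" ([left, top, right, bottom] as shares, 0 to 1, of the picture: columns of its width, rows of its height, round what is visible of it).
- spot_point(camera, target): "location" ([column, row] as shares, 0 to 1, of the picture: columns of its width, rows of its height: a listed point, or the origin of a listed thing).
The state is a dict: "time_s": time; "joints": joint angles; "joint_velocities": joint speeds; "effort": joint torques, N m; "tcp_pos": TCP position; "ee_rot": TCP orientation; "wrist_force": force on the tool from outside, world axes, zero at the start; "moment": the same for the moment, N m; "gripper_width": opening from 0.0 (shut) to 1.0 (fully open).
Only numpy, scipy, OpenCV 4.12 (cv2) and the standard library are available. Lean on these libraries where they do the work, as an engineer would, in place of code of your own. Each camera call takes 0.05 s, during which the arm holds its last target.

## Working session

There is one attempt and no reset: what is moved stays moved. The work goes in short steps, Python scripts to look and compute and a shell command to move; the robot and the scene stay as the last step left them, time stands still between calls to the robot, and variables do not carry over. Pictures are saved under pics/ and viewed, and the job is handed in when it is done.

```bash
mkdir -p pics
cat > h.py <<'E'
import numpy as np,cv2
from station import *
def snap(c,n):
    im=capture(c); cv2.imwrite(f'pics/{n}.png',cv2.cvtColor(im,cv2.COLOR_RGB2BGR)); return im
def ray(c,loc):
    k=get_calibration(c);K=np.array(k['K']);T=np.array(k['T'])
    px=[loc[0]*560,loc[1]*420,1]
    d=np.linalg.inv(K)@px; d=np.array([d[0],-d[1],-d[2]])
    d=T[:3,:3]@d
    return T[:3,3],d/np.linalg.norm(d)
def atz(c,loc,z):
    o,d=ray(c,loc); return o+d*(z-o[2])/d[2]
def tri(a,b):
    (o1,d1),(o2,d2)=a,b
    s=np.linalg.lstsq(np.array([d1,-d2]).T,o2-o1,rcond=None)[0]
    p,q=o1+s[0]*d1,o2+s[1]*d2
    return (p+q)/2,np.linalg.norm(p-q)
E
python3 - <<'E'
from h import *
np.set_printoptions(precision=4,suppress=True)
for c in('side','top'):
    snap(c,c+'0')
    print(get_calibration(c))
    for r in spot_point(c,'wide_grip')[:4]:print(c,r['conf'],np.array(r['location'])*[560,420],atz(c,r['location'],.14))
    for r in spot_in(c,'wide_knob')[:4]:print(c,'kn',r['conf'],np.array(r['extent'])*[560,420,560,420])
s=sense();print(s)
E
```

```text
{'K': array([[425.1475,   0.    , 281.4284],
       [  0.    , 425.1475, 208.3984],
       [  0.    ,   0.    ,   1.    ]]), 'T': array([[ 0.9559,  0.1851, -0.2281,  0.3431],
       [-0.2937,  0.5794, -0.7603, -0.727 ],
       [-0.0085,  0.7937,  0.6082,  0.7244],
       [ 0.    ,  0.    ,  0.    ,  1.    ]])}
side kn 0.79 [256.816 274.596 284.704 301.686]
{'K': array([[406.8669,   0.    , 283.8759],
       [  0.    , 406.8669, 205.4905],
       [  0.    ,   0.    ,   1.    ]]), 'T': array([[-0.0175,  0.9887, -0.1488,  0.4802],
       [-0.9987, -0.0102,  0.0499,  0.0092],
       [ 0.0479,  0.1495,  0.9876,  0.8676],
       [ 0.    ,  0.    ,  0.    ,  1.    ]])}
top 0.61 [382.872 264.012] [ 0.4819 -0.2035  0.14  ]
top kn 0.83 [369.88  251.706 391.888 280.308]
{'time_s': 0.3, 'joints': array([ 84.0291,  22.0597,   0.4297,  -0.0072, -68.4113, -14.8171]), 'joint_velocities': array([-0.009 , -0.0914,  0.049 , -0.0596, -0.0705, -0.0431]), 'effort': array([ -0.0006, -39.004 ,  18.7244,   4.2157,   0.013 ,  -0.0001]), 'tcp_pos': array([0.2217, 0.5841, 0.2222]), 'ee_rot': array([[ 0.9349, -0.355 , -0.0002],
       [-0.355 , -0.9349, -0.0007],
       [ 0.0001,  0.0007, -1.    ]]), 'wrist_force': array([-0.4291, -0.1866, -0.0822]), 'moment': array([ 0.0534,  0.0511, -0.0099]), 'gripper_width': 1.0016277502562172}
```

View pics/side0.png

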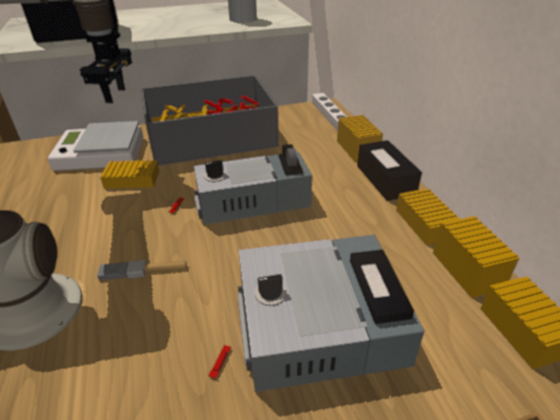

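View pics/top0.png

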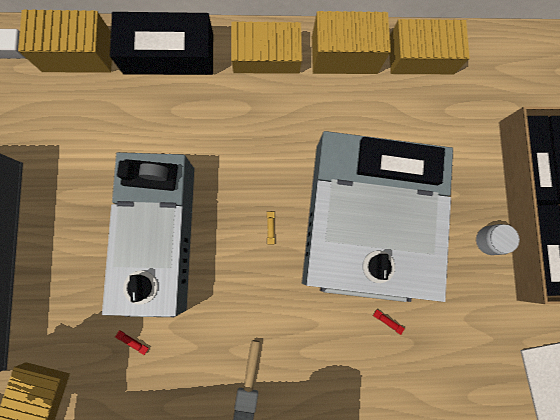

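Run:
```python
from h import *
a=cv2.imread('pics/top0.png');b=cv2.imread('pics/side0.png')
z=lambda i,x,y,r:cv2.resize(i[y-r:y+r,x-r:x+r],(400,400),interpolation=cv2.INTER_CUBIC)
cv2.imwrite('pics/z0.png',np.hstack([z(a,380,266,25),z(b,270,287,25)]))
```

```text
(no output)
```

View pics/z0.png

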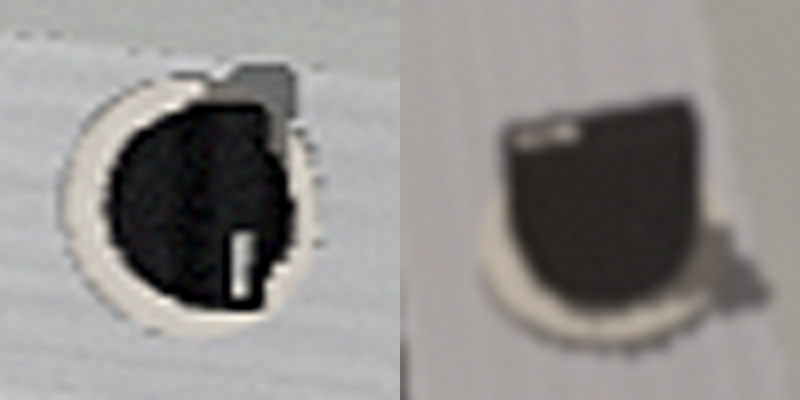

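Run:
```python
from h import *
np.set_printoptions(precision=4,suppress=True)
P=lambda c,x,y,z:atz(c,[x/560,y/420],z)
print('ring',P('top',378.8,266.6,.112),P('side',270.5,291.5,.112))
print('front',P('top',304,284,.11),P('top',445,300,.11))
print('bar top side',P('side',258.1,278,.152),P('side',281.2,274.5,.152))
print('bar top top',P('top',385.5,255,.152),P('top',385.,279,.152))
print('marker',P('top',385.4,270,.152),P('top',385,278,.152))
print('net',P('top',382.9,264,.14))
R=lambda c,x,y:ray(c,[x/560,y/420])
print(tri(R('top',385.4,266.5),R('side',269.7,276.2)))
print(tri(R('top',378.8,266.6),R('side',270.5,291.5)))
```

```text
ring [ 0.4774 -0.2037  0.112 ] [ 0.4775 -0.2017  0.112 ]
front [ 0.4482 -0.0636  0.11  ] [ 0.4139 -0.3254  0.11  ]
bar top side [ 0.4559 -0.1982  0.152 ] [ 0.4987 -0.2026  0.152 ]
bar top top [ 0.4976 -0.2055  0.152 ] [ 0.4558 -0.2023  0.152 ]
marker [ 0.4714 -0.2039  0.152 ] [ 0.4576 -0.2024  0.152 ]
net [ 0.4819 -0.2035  0.14  ]
(array([ 0.4771, -0.2032,  0.1551]), np.float64(0.000879072203459353))
(array([ 0.4772, -0.2032,  0.1137]), np.float64(0.0002855617732868156))
```

```bash
python3 -m inch '[{"fingers":8.7,"delta_pos":[3,3.7,0],"spin":5},{"fingers":8.7,"delta_pos":[6,7.5,0],"spin":13},{"fingers":8.7,"delta_pos":[9,11.2,0],"spin":21},{"fingers":8.7,"delta_pos":[12,15,0],"spin":29},{"fingers":8.7,"delta_pos":[15,18.7,0],"spin":37},{"fingers":8.7,"delta_pos":[18,22.4,0],"spin":45},{"fingers":8.7,"delta_pos":[21,26.2,0],"spin":53},{"fingers":8.7,"delta_pos":[24,29.9,0],"spin":61},{"fingers":8.7,"delta_pos":[27,33.6,0],"spin":69},{"fingers":8.7,"delta_pos":[30,37.4,0],"spin":77},{"fingers":8.7,"delta_pos":[33,41.1,0],"spin":85},{"fingers":8.7,"delta_pos":[36,44.8,0],"spin":93},{"fingers":8.7,"delta_pos":[39,48.6,0],"spin":101},{"fingers":8.7,"delta_pos":[42,52.3,0],"spin":109},{"fingers":8.7,"delta_pos":[45,56,0],"spin":117},{"fingers":8.7,"delta_pos":[48,59.8,0],"spin":125},{"fingers":8.7,"delta_pos":[50,62.3,0],"spin":133},{"fingers":8.7,"delta_pos":[51.3,63.9,0],"spin":141},{"fingers":8.7,"delta_pos":[51.8,64.5,0],"spin":149},{"fingers":8.7,"delta_pos":[51.8,64.5,0],"spin":157}]'
python3 -c "
from station import *;s=sense();print(s['joints'],s['tcp_pos'],s['ee_rot'])"
```

```text
time_s: 2.3
tcp_pos: [0.4773, -0.2039, 0.2222]
ee_rot: [[-1.0, -0.031, -0.001], [-0.031, 1.0, -0.0], [0.001, -0.0, -1.0]]
wrist_force: [-0.4, 0.0, 0.3]
gripper_width: 1.002
[-5.19173499e+00  1.17372622e+01 -1.42897684e+01  6.31622568e-03
 -6.40015958e+01 -8.30583000e+01] [ 0.47730425 -0.20385744  0.22215843] [[-9.99532003e-01 -3.05862371e-02 -5.06538847e-04]
 [-3.05862139e-02  9.99532131e-01 -5.34666387e-05]
 [ 5.07937197e-04 -3.79485109e-05 -9.99999870e-01]]
```

```bash
python3 -m inch '[{"fingers":8.7,"delta_pos":[0,0.1,1.5],"spin":4},{"fingers":8.7,"delta_pos":[0,0.1,4],"spin":6.8},{"fingers":6,"delta_pos":[0,0.1,6.5],"spin":6.8},{"fingers":5,"delta_pos":[0,0.1,8.5],"spin":6.8},{"fingers":5,"delta_pos":[0,0.1,9.7],"spin":6.8},{"fingers":5,"delta_pos":[0,0.1,9.9],"spin":6.8},{"fingers":5,"delta_pos":[0,0.1,9.9],"spin":6.8}]'
python3 - <<'E'
from h import *
snap('side','s1');snap('top','t1')
a=cv2.imread('pics/t1.png')[200:340,290:480];b=cv2.imread('pics/s1.png')[200:340,180:370]
cv2.imwrite('pics/z1.png',cv2.resize(np.hstack([a,b]),None,fx=2.1,fy=2.1))
E
```

```text
time_s: 3.0
tcp_pos: [0.4775, -0.2017, 0.1239]
ee_rot: [[-0.997, 0.08, 0.0], [0.08, 0.997, -0.0], [-0.0, -0.0, -1.0]]
wrist_force: [-0.4, 0.7, 0.4]
gripper_width: 0.639
```

View pics/z1.png

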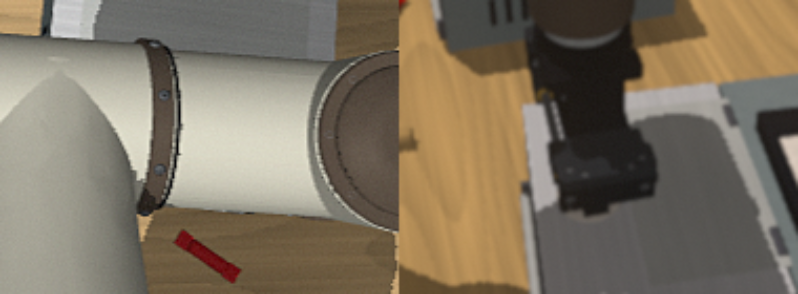

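The pictures show the arm covering the knob in both views, with the gripper down over it and no contact force. I'll close now and use the finger opening to confirm the grasp.

```bash
python3 -m inch '[{"fingers":3,"delta_pos":[0,-0.1,0],"spin":0},{"fingers":1,"delta_pos":[0,-0.1,0],"spin":0},{"fingers":1,"delta_pos":[0,-0.1,0],"spin":0},{"fingers":1,"delta_pos":[0,-0.1,0],"spin":0},{"fingers":1,"delta_pos":[0,-0.1,0],"spin":0},{"fingers":1,"delta_pos":[0,-0.1,0],"spin":0}]'
python3 -c "
from station import *;s=sense();print(s['wrist_force'],s['moment'],s['gripper_width']*87)"
```

```text
time_s: 3.7
tcp_pos: [0.477, -0.2029, 0.1236]
ee_rot: [[-0.997, 0.08, -0.0], [0.08, 0.997, -0.001], [0.0, -0.001, -1.0]]
wrist_force: [1.0, -1.5, -0.3]
gripper_width: 0.157
[ 1.04532044 -1.46873724 -0.33574034] [-0.23855479 -0.1825243   0.05459385] 13.671578437332675
```

The opening is 13.7 mm, which matches the 14 mm bar. Next I turn anticlockwise, so spin is negative with the tool pointing down.

```bash
python3 -m inch '[{"fingers":1,"delta_pos":[0,0,0],"spin":-3},{"fingers":1,"delta_pos":[0,0,0],"spin":-8},{"fingers":1,"delta_pos":[0,0,0],"spin":-13},{"fingers":1,"delta_pos":[0,0,0],"spin":-18},{"fingers":1,"delta_pos":[0,0,0],"spin":-23},{"fingers":1,"delta_pos":[0,0,0],"spin":-28},{"fingers":1,"delta_pos":[0,0,0],"spin":-33},{"fingers":1,"delta_pos":[0,0,0],"spin":-38},{"fingers":1,"delta_pos":[0,0,0],"spin":-43},{"fingers":1,"delta_pos":[0,0,0],"spin":-45},{"fingers":1,"delta_pos":[0,0,0],"spin":-45}]'
python3 -c "
from station import *;s=sense();print(s['wrist_force'],s['moment'],s['gripper_width']*87,s['joints'])"
```

```text
time_s: 4.8
tcp_pos: [0.4772, -0.2033, 0.1237]
ee_rot: [[-0.761, -0.648, 0.0], [-0.648, 0.761, -0.001], [0.001, -0.001, -1.0]]
wrist_force: [-0.3, -4.9, 0.3]
gripper_width: 0.155
[-0.32131914 -4.88961214  0.33221598] [-1.34407472 -0.15140361  0.05169606] 13.527568774818416 [ -5.09400914  17.38302339 -22.36377931   0.08994058 -50.23637515
 -44.54758553]
```

```bash
python3 -m inch '[{"fingers":1,"delta_pos":[0,0,0],"spin":-3},{"fingers":1,"delta_pos":[0,0,0],"spin":-8},{"fingers":1,"delta_pos":[0,0,0],"spin":-13},{"fingers":1,"delta_pos":[0,0,0],"spin":-18},{"fingers":1,"delta_pos":[0,0,0],"spin":-23},{"fingers":1,"delta_pos":[0,0,0],"spin":-28},{"fingers":1,"delta_pos":[0,0,0],"spin":-33},{"fingers":1,"delta_pos":[0,0,0],"spin":-37},{"fingers":1,"delta_pos":[0,0,0],"spin":-39},{"fingers":1,"delta_pos":[0,0,0],"spin":-39}]'
python3 -c "
from station import *;s=sense();print(s['wrist_force'],s['moment'],s['gripper_width']*87,s['joints'])"
```

```text
time_s: 5.8
tcp_pos: [0.4776, -0.2036, 0.1243]
ee_rot: [[-0.183, -0.983, 0.001], [-0.983, 0.183, -0.002], [0.002, -0.001, -1.0]]
wrist_force: [0.6, -5.2, 1.0]
gripper_width: 0.16
[ 0.61890444 -5.24974801  1.02828843] [-1.46683429  0.03241166  0.04252577] 13.946227704003796 [ -5.09357286  17.35893773 -22.32206659   0.13296637 -50.25216728
  -5.55304576]
```

```bash
python3 -m inch '[{"fingers":1,"delta_pos":[0,0,0],"spin":-1.5},{"fingers":1,"delta_pos":[0,0,0],"spin":-3},{"fingers":1,"delta_pos":[0,0,0],"spin":-3}]'
python3 -c "
from station import *;s=sense();print(s['wrist_force'],s['moment'],s['gripper_width']*87,s['joints'])"
```

```text
time_s: 6.1
tcp_pos: [0.4776, -0.2036, 0.1243]
ee_rot: [[-0.132, -0.991, 0.001], [-0.991, 0.132, -0.002], [0.002, -0.001, -1.0]]
wrist_force: [0.3, -5.2, 1.4]
gripper_width: 0.154
[ 0.29323456 -5.15629017  1.41143726] [-1.49096033  0.06991654 -0.03227694] 13.434524298343103 [ -5.09541063  17.35760067 -22.31933039   0.12989462 -50.2473668
  -2.5839571 ]
```

```bash
python3 -m inch '[{"fingers":8.7,"delta_pos":[0,0,0],"spin":-3},{"fingers":8.7,"delta_pos":[0,0,0],"spin":-3},{"fingers":8.7,"delta_pos":[0,0,0],"spin":-3},{"fingers":8.7,"delta_pos":[0,0,-0.5],"spin":-3},{"fingers":8.7,"delta_pos":[0,0,-2],"spin":-3},{"fingers":8.7,"delta_pos":[0,0,-5],"spin":-3},{"fingers":8.7,"delta_pos":[0,0,-9],"spin":-3},{"fingers":8.7,"delta_pos":[0,0,-13],"spin":-3},{"fingers":8.7,"delta_pos":[0,0,-16],"spin":-3},{"fingers":8.7,"delta_pos":[0,0,-17],"spin":-3}]'
```

```text
time_s: 7.1
tcp_pos: [0.4774, -0.2026, 0.2968]
ee_rot: [[-0.08, -0.997, 0.004], [-0.997, 0.08, -0.001], [0.0, -0.004, -1.0]]
wrist_force: [0.5, 0.1, -0.1]
gripper_width: 0.962
```

```bash
python3 -m inch '[{"fingers":8.7,"delta_pos":[-3,0,0],"spin":0},{"fingers":8.7,"delta_pos":[-7,0,0],"spin":0},{"fingers":8.7,"delta_pos":[-11,0,0],"spin":0},{"fingers":8.7,"delta_pos":[-15,0,0],"spin":0},{"fingers":8.7,"delta_pos":[-19,0,0],"spin":0},{"fingers":8.7,"delta_pos":[-22,0,0],"spin":0},{"fingers":8.7,"delta_pos":[-24,0,0],"spin":0},{"fingers":8.7,"delta_pos":[-24,0,0],"spin":0}]'
python3 - <<'E'
from h import *
snap('side','s2');snap('top','t2')
a=cv2.imread('pics/t2.png');b=cv2.imread('pics/s2.png')
cv2.imwrite('pics/z2.png',np.hstack([cv2.resize(a[210:310,290:460],(400,235)),cv2.resize(b[230:400,220:430],(400,324))[:235]]))
E
```

```text
time_s: 7.9
tcp_pos: [0.4951, 0.0386, 0.2917]
ee_rot: [[-0.077, -0.997, -0.004], [-0.997, 0.077, -0.001], [0.001, 0.004, -1.0]]
wrist_force: [-0.0, 0.1, 0.3]
gripper_width: 0.998
```

View pics/z2.png

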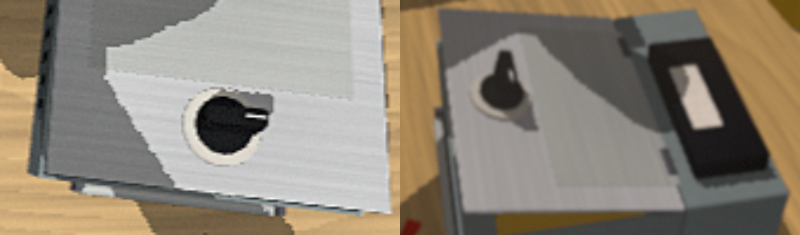

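View pics/s2.png

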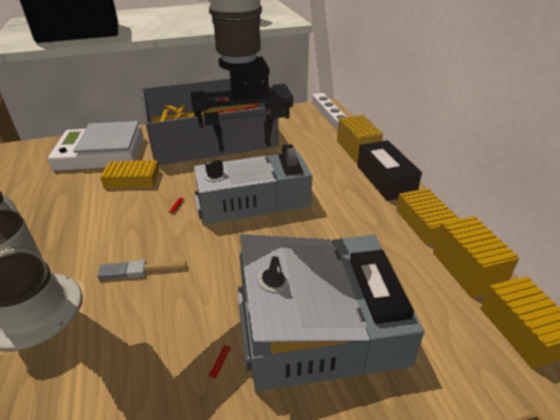

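View pics/t2.png

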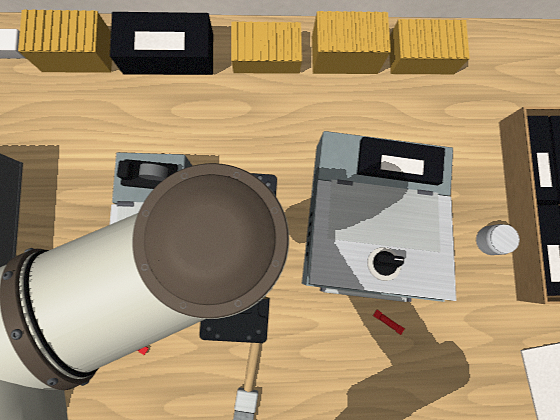

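Run:
```python
import cv2,numpy as np
a=cv2.imread('pics/t2.png');b=cv2.imread('pics/s2.png')
z=lambda i,x,y,r:cv2.resize(i[y-r:y+r,x-r:x+r],(400,400),interpolation=cv2.INTER_CUBIC)
cv2.imwrite('pics/z3.png',np.hstack([z(a,385,262,25),z(b,273,275,25)]))
```

```text
(no output)
```

View pics/z3.png

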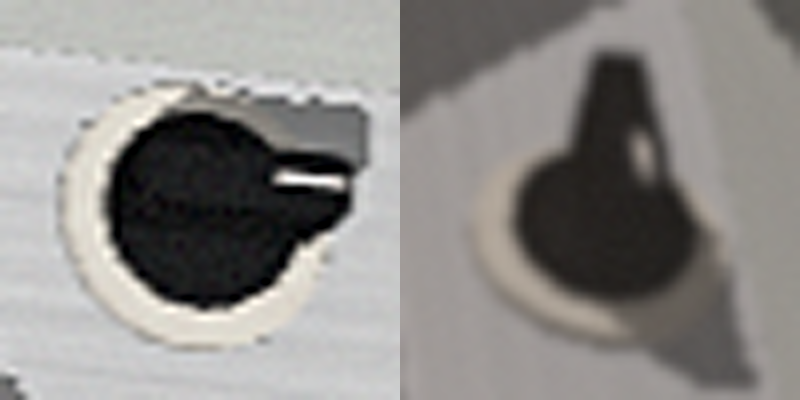

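Run:
```python
from h import *
R=lambda c,x,y:ray(c,[x/560,y/420])
print('ring after (z before .1137)',tri(R('top',384.4,263.9),R('side',273.,280.6)))
m=[atz('top',[x/560,y/420],.185) for x,y in((394.6,259.1),(403.1,260))]
d=m[1]-m[0];print('marker dir deg',np.degrees(np.arctan2(d[1],d[0])),'stop about -97.5')
s=sense();print(s['time_s'],s['wrist_force'],s['joint_velocities'])
print(finish_job())
```

```text
ring after (z before .1137) (array([ 0.48207239, -0.20512258,  0.14376393]), np.float64(5.572656939691859e-06))
marker dir deg -96.88712272386233 stop about -97.5
8.0 [-0.29774906  0.23116359 -0.36632131] [-1.30044412 -0.38843414  0.40216676  0.15993401  0.10400789  0.1232238 ]
the job is handed in; nothing more can be done
None
```

I turned the wide case's knob a quarter turn anticlockwise, let go, and moved the arm clear. The hatch sprang ajar, and I handed the job in at about 8 s of the 32 s allowed.

My last checks before handing in:
- **Knob:** the mark on the bar points within about 1° of the case's cross direction, so the knob is close to its stop. The limit is 15°.
- **Hatch:** the ring under the knob rose about 30 mm between the first and last pictures. That is roughly 0.2 rad open, and more than 0.12 rad is needed.
- **Narrow case:** I never went near its knob. In the last side picture it looks the same as at the start, but I did not measure its angle again, and the arm hides it in the top view.
- **Robot:** the wrist force was about 0.5 N, which fits touching nothing, and it never read above about 6 N at any check.

The side camera's network did not report the grip point. The top camera's point for it was about 5 mm off my measurement from both pictures, so I used the measured position. When I closed on the bar, the fingers stopped at 13.7 mm, which matches its 14 mm thickness.

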